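# Tip two evidence crates and dispatch the stamped one

## Robot

A 7-joint arm with a two-finger parallel gripper is mounted at the origin on the work surface. World frame = base frame: x ahead of the robot, y to its left, z up, the work surface at z = 0. Lengths are in m, angles in rad, forces in N, time in s.
With the tool pointing down it reaches from about 0.425 to 0.975 m from the base axis. Payload 16.7 kg.
Tool frame: the origin (TCP) lies between the finger pads; the fingertips stand 19 mm ahead of it and the grasp point (between the pads) is the TCP; z points along the fingers, y is the line along which they close (so a half turn about z gives the same grasp; the last joint's range is limited). The gripper opens to 85 mm and grips with 20 to 120 N. Pads are 22 mm wide; open, the fingers measure 114 mm over their backs; the gripper's body (76 mm by 85 mm) begins 54 mm behind the grasp point. The pads swing forward as they close: fully open they stand 13 mm farther back than shut.
Start: joints at [0.974, 0.426, 0.074, 1.606, -0.034, 1.111, -0.067], TCP at [0.292, -0.608, 0.25] pointing down, gripper open.
Joint ranges: [-2.85, 2.85], [-0.5, 2.14], [-1.23, 1.37], [0.21, 2.46], [-1.02, 4.16], [0.16, 2.05], [-2.73, 2.73]. Speed limits (rad/s): [1.89, 1.89, 2.39, 2.39, 3.01, 3.01, 3.01].

## Interface

Orientations are given as a rotation vector (axis times angle).
In Python, from rig import get_state, vision, finish_job gives the robot as it stands.
- The arm moves only by the shell command python3 -m inch 'ROWS' [OPENING] [FORCE]. ROWS is JSON, a list of rows, each a list of 6 numbers: the shift along the world's x, y, z scaled (see below), then the turn, a rotation vector about the world's x, y, z scaled (see below). In form: [[tx, ty, tz, rx, ry, rz], ...]. A call has 1 to 8 rows; each row is the pose to reach, as a shift and turn from the pose commanded when the call began, turning the shorter way round; what a row does not reach only later rows make up. The controller multiplies each number of a shift by 500 mm and each number of a turn by 360 degrees. A row lasts 1/12 s, in which the tool goes at most 41.7 mm and 7.16 degrees, less where a joint would pass 70% of its speed; a pose out of reach is approached as far as the arm can. A call with a number of a shift or a turn outside -1 to 1 is refused whole. A call with a gripper value outside its range is refused whole. OPENING is the opening, from -1 (shut) to 1 (fully open), so that 0 is half open, set as the call begins (- or left out, the last holds). The fingers move at their own pace and stop on an object; FORCE is the grip in N (left out, the last holds). Time passes only in rows, so rows that repeat a pose let the fingers close. It gives the time, the measured TCP pose, the force, the opening and the grip force at its end, in the units of the state.
- get_state(): the state, without advancing time (a new reading comes with each control period).
- vision.grab_frame(name): name is "side" or "top"; returns a dict with "img" (384x512x3 uint8, blue, green, red), "intrinsics" (3x3 intrinsics, pixels), "world_from_camera" (4x4, takes a point from camera to world coordinates). Camera axes: x right, y down, z forward; pixel columns grow to the right and rows downward; lengths in m; the calibration is good to about 2 mm. A picture is of the moment at which its call begins. There is no depth.
- finish_job(): hands the job in; it is judged then, once.
The state is a dict: "time": time; "q": joint angles; "qvel": joint speeds; "effort": joint torques, N m; "tool_pos": TCP position; "ee_rot": TCP orientation; "ft_force": force on the tool from outside, world axes, zero at the start; "ft_torque": the same for the moment, N m; "width": finger opening in m; "finger_force": force on a finger pad.
Only numpy, scipy, OpenCV 4.12 (cv2) and the standard library are available. Lean on these libraries where they do the work, as an engineer would, in place of code of your own. Each camera call takes 0.05 s, during which the arm holds its last target. There are 200 camera calls.

## Task

One of the two lidded grey crates is stamped underneath. Using only pushes of the fingers, tip each crate over towards the robot so that it lies on its side with its underside facing the rail, and once both lie there, push the stamped one along the bench, lying as it is, until its underside rests flush against the aluminium dispatch rail; leave the other crate lying clear of the rail. Never pick a crate up, and do not disturb the jar, the brush or the scale block.

Things in the scene. Friction and masses are not known exactly. Their poses are not given: they have to be found in the camera images.
- crate_1: Closed light-grey plastic crate, lid fixed: a plain box 70 mm in x, 104 in y, 112 tall in z, 0.2 to 0.4 kg, loose. Starts upright between robot and rail. Origin: centre of its underside; z to the lid, x away from the robot (within 17 degrees). Tipped towards the robot, z points to the robot and the underside faces the rail. The crates differ only underneath: one is stamped.
- crate_2: The other crate, with the same size, look and axes.
- stamp (a point): Centre of the stamp, a dark inked ring 62 mm across with a bar through it, in the middle of the underside of one of the two crates (so it coincides with that crate's origin). The other underside is bare.
- rail: Dispatch rail: straight aluminium bar fixed to the bench beyond the crates, 14 mm wide, 14 mm high, 600 mm long. Origin at the foot of the middle of its near face (the face towards the robot); x points across the rail away from the robot, y along the rail to the left.
- jar: Bystander: lidded jar 50 mm in diameter, 70 mm tall, at the left of the crates. Origin at the centre of its underside.
- brush: Bystander: hand brush about 150 mm long lying on the bench at the near right. Origin at its middle, underneath.
- scale_block: Bystander: white block with black stripes, 50 x 30 x 40 mm, at the right of the crates. Origin at the centre of its underside.
There are look-alikes about, which are no part of the job. What is shaped like the crate_2 but pink or turquoise is not meant.

How it is judged:
By the outcome, as a careful person would: the job done as asked, in the order asked, and still so for the second after the job is handed in, with the robot touching nothing.
It also fails if it takes over 58 s, if anything falls off the work surface, if the arm or the gripper's body presses on something with over 40 N, if the wrist force passes 120 N, or if a joint passes its speed limit or range.

## Working session

There is one attempt and no reset: what is moved stays moved. The work goes in short steps, Python scripts to look and compute and a shell command to move; the robot and the scene stay as the last step left them, time stands still between calls to the robot, and variables do not carry over. Pictures are saved under pics/ and viewed, at most 10 in all, crops included, and the job is handed in when it is done.

```bash
ls; mkdir -p pics; python3 - <<'E'
from rig import get_state, vision
import cv2,numpy as np
s=get_state();print(s['time'],s['tool_pos'],s['ee_rot'],s['width'])
for n in('side','top'):
    f=vision.grab_frame(n);cv2.imwrite(f'pics/{n}0.png',f['img']);np.savez(f'{n}.npz',K=f['intrinsics'],T=f['world_from_camera'])
    print(n,np.round(f['intrinsics'],1).tolist(),np.round(f['world_from_camera'],3).tolist())
E
```

```text
pics
0.0 [ 0.29205311 -0.60811711  0.24959898] [-3.06196710e+00 -6.97247480e-01  6.55909451e-04] 0.0853916300342802
side [[397.4, 0.0, 255.0], [0.0, 397.4, 187.8], [0.0, 0.0, 1.0]] [[-0.681, -0.498, 0.537, 0.055], [-0.732, 0.473, -0.49, 0.527], [-0.01, -0.727, -0.687, 0.764], [0.0, 0.0, 0.0, 1.0]]
top [[450.7, 0.0, 261.4], [0.0, 450.7, 190.6], [0.0, 0.0, 1.0]] [[0.013, -0.98, 0.198, 0.344], [-1.0, -0.012, 0.009, -0.003], [-0.006, -0.199, -0.98, 1.363], [0.0, 0.0, 0.0, 1.0]]
```

View pics/side0.png

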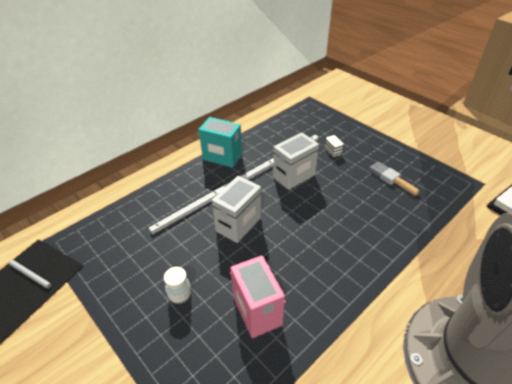

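View pics/top0.png

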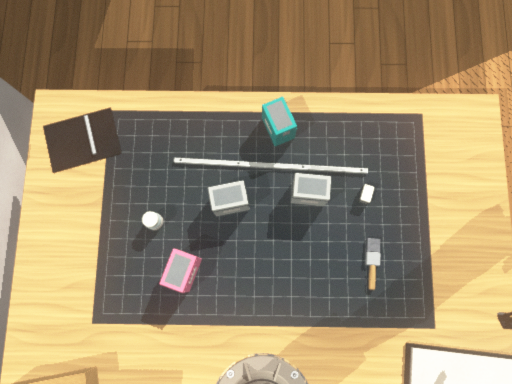

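The top view shows the two grey crates at (229,198) and (312,189), the rail from (175,160) to (367,171), the jar at (152,221), the brush at (373,262) and the scale block at (367,194). The look-alikes are turquoise at (279,120) and pink at (180,271), and neither is wanted. I choose the two grey crates and check them in one close crop.

```bash
cat > h.py <<'E'
import cv2,numpy as np
from scipy.spatial.transform import Rotation as R
from rig import get_state, vision
def ray(f,uv,z):
    K=f['intrinsics'];T=f['world_from_camera']
    d=T[:3,:3]@np.linalg.inv(K)@np.array([uv[0],uv[1],1.]);o=T[:3,3]
    return o+d*(z-o[2])/d[2]
def proj(f,p):
    T=f['world_from_camera'];c=T[:3,:3].T@(np.array(p)-T[:3,3]);u=f['intrinsics']@c;return u[:2]/u[2]
def rel(p,yaw=None):  # shift/turn in row units to TCP p with fingers along angle yaw (tool y line), pointing down
    s=get_state();Rc=R.from_rotvec(s['ee_rot']);sh=(np.array(p)-s['tool_pos'])/.5
    y=Rc.as_matrix()[:,1];cur=np.arctan2(y[1],y[0])
    d=0 if yaw is None else (yaw-cur+np.pi/2)%np.pi-np.pi/2
    return np.round(sh,3),'rz',round(d/2/np.pi,4),'cur yaw deg',round(np.degrees(cur),1),'q',np.round(s['q'],2)
E
python3 - <<'E'
from h import *
f=vision.grab_frame('top');im=f['img']
hsv=cv2.cvtColor(im,cv2.COLOR_BGR2HSV)
m=((hsv[...,1]<50)&(hsv[...,2]>100)).astype(np.uint8)*255
m[:100]=0;m[330:]=0;m[:,:105]=0;m[:,425:]=0
cs,_=cv2.findContours(m,cv2.RETR_EXTERNAL,cv2.CHAIN_APPROX_SIMPLE)
for c in cs:
    if cv2.contourArea(c)<40: continue
    r=cv2.minAreaRect(c);b=cv2.boxPoints(r)
    print(np.round(r[0]),np.round(r[1]),round(r[2]),'z0',ray(f,r[0],0)[:2].round(3),'corners z.112',[ray(f,p,.112)[:2].round(3).tolist() for p in b],'z.014',[ray(f,p,.014)[:2].round(3).tolist() for p in b])
print(rel([.5,0,.3]))
cv2.imwrite('pics/crop.png',cv2.resize(im[140:240,190:390],None,fx=4,fy=4,interpolation=cv2.INTER_CUBIC))
E
```

```text
[418. 306.] [41. 13.] 90 z0 [ 0.28  -0.452] corners z.112 [[0.339, -0.4], [0.34, -0.436], [0.233, -0.429], [0.232, -0.395]] z.014 [[0.339, -0.432], [0.339, -0.47], [0.224, -0.463], [0.223, -0.426]]
[177. 270.] [17. 30.] 22 z0 [0.376 0.257] corners z.112 [[0.344, 0.271], [0.42, 0.244], [0.403, 0.2], [0.327, 0.227]] z.014 [[0.343, 0.292], [0.426, 0.264], [0.408, 0.216], [0.326, 0.245]]
[270. 278.] [206.  94.] 1 z0 [ 0.357 -0.021] corners z.112 [[0.232, 0.256], [0.486, 0.266], [0.484, -0.306], [0.232, -0.293]] z.014 [[0.224, 0.277], [0.497, 0.287], [0.495, -0.329], [0.223, -0.315]]
[367. 191.] [13. 25.] 11 z0 [ 0.625 -0.316] corners z.112 [[0.569, -0.265], [0.641, -0.28], [0.634, -0.317], [0.563, -0.301]] z.014 [[0.587, -0.285], [0.664, -0.302], [0.657, -0.341], [0.58, -0.324]]
[227. 194.] [38. 38.] 79 z0 [0.609 0.114] corners z.112 [[0.63, 0.17], [0.652, 0.063], [0.544, 0.041], [0.523, 0.146]] z.014 [[0.652, 0.183], [0.677, 0.068], [0.56, 0.044], [0.537, 0.157]]
[330. 212.] [84. 73.] 6 z0 [ 0.558 -0.2  ] corners z.112 [[0.449, -0.057], [0.655, -0.077], [0.634, -0.315], [0.429, -0.288]]
[... 288 characters left out ...]
z0 [0.807 0.302] corners z.112 [[0.807, 0.417], [0.81, 0.141], [0.731, 0.139], [0.728, 0.411]] z.014 [[0.844, 0.45], [0.847, 0.153], [0.761, 0.15], [0.758, 0.444]]
[329. 162.] [271. 160.] 31 z0 [ 0.714 -0.2  ] corners z.112 [[0.683, 0.268], [1.12, 0.036], [0.684, -0.632], [0.3, -0.376]] z.014 [[0.71, 0.289], [1.181, 0.039], [0.711, -0.681], [0.296, -0.406]]
[279. 115.] [27. 16.] 65 z0 [ 0.868 -0.044] corners z.112 [[0.852, -0.003], [0.873, -0.044], [0.798, -0.077], [0.778, -0.036]] z.014 [[0.891, -0.003], [0.914, -0.047], [0.834, -0.083], [0.812, -0.039]]
(array([0.416, 1.216, 0.1  ]), 'rz', 0.0, 'cur yaw deg', np.float64(-64.3), 'q', array([ 0.97,  0.43,  0.07,  1.61, -0.03,  1.11, -0.07]))
```

View pics/crop.png

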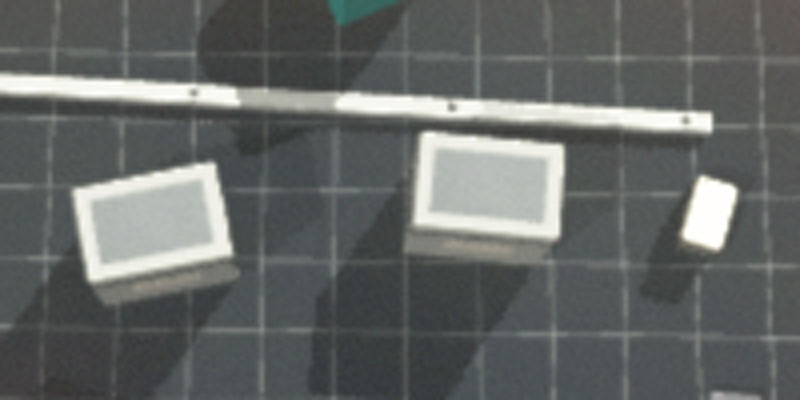

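The close crop confirms both choices: plain light-grey lids, the left one with corners (73,188), (213,162), (233,254), (90,284) and the right one with (421,130), (564,145), (560,241), (413,228). The rail's near edge runs from (0,93) to (712,131).

```bash
python3 - <<'E'
from h import *
f=vision.grab_frame('top')
c=lambda x,y:(190+x/4,140+y/4)
for L in ([(73,188),(213,162),(233,254),(90,284)],[(421,130),(564,145),(560,241),(413,228)]):
    P=np.array([ray(f,c(*p),.112)[:2] for p in L]);e=[np.linalg.norm(P[i]-P[(i+1)%4]) for i in range(4)]
    w=P[0]+P[3]-P[1]-P[2]; print('corners',P.round(3).tolist(),'ctr',P.mean(0).round(3),'edges',np.round(e,3),'yaw of x',np.degrees(np.arctan2(-w[0],w[1])).round(1))
a,b=[ray(f,c(*p),.014)[:2] for p in((0,93),(712,131))];d=a-b
print('rail near',a,b,'yaw',np.degrees(np.arctan2(-d[0],d[1])))
for n,p in dict(jar=(152,228),block=(366,202),brush=(373,262),pink=(180,271)).items(): print(n,ray(f,p,0)[:2].round(3))
E
```

```text
corners [[0.607, 0.16], [0.627, 0.061], [0.56, 0.045], [0.538, 0.145]] ctr [0.583 0.103] edges [0.101 0.068 0.103 0.07 ] yaw of x 12.1
corners [[0.652, -0.087], [0.642, -0.189], [0.573, -0.185], [0.581, -0.082]] ctr [ 0.612 -0.136] edges [0.102 0.07  0.104 0.071] yaw of x -5.0
rail near [0.70151815 0.23156103] [ 0.67781229 -0.31752826] yaw -2.472098355413892
jar [0.501 0.34 ]
block [ 0.589 -0.312]
brush [ 0.407 -0.327]
pink [0.373 0.249]
```

Lid sizes agree with the spec (about 0.102 x 0.070). I start with the right crate, going above its far side.

```bash
python3 -m inch '[[0.76,0.934,0,0,0,-0.086],[0.76,0.934,0,0,0,-0.086],[0.76,0.934,0,0,0,-0.086],[0.76,0.934,0,0,0,-0.086],[0.76,0.934,0,0,0,-0.086],[0.76,0.934,0,0,0,-0.086],[0.76,0.934,0,0,0,-0.086],[0.76,0.934,0,0,0,-0.086]]' 0; python3 -c "
from h import *
print(rel([.672,-.141,.25],np.radians(85)))"
```

```text
time: 0.87
tool_pos: [0.4983, -0.3547, 0.2504]
ee_rot: [3.138, -0.145, 0.0]
ft_force: [1.4, -0.2, -1.0]
width: 0.0428
finger_force: 0.0
(array([ 0.347,  0.427, -0.001]), 'rz', np.float64(0.0009), 'cur yaw deg', np.float64(-95.3), 'q', array([ 0.47,  0.32,  0.06,  1.76, -0.02,  1.06, -1.13]))
```

```bash
python3 -m inch '[[0.347,0.427,0,0,0,0],[0.347,0.427,0,0,0,0],[0.347,0.427,0,0,0,0],[0.347,0.427,0,0,0,0],[0.347,0.427,0,0,0,0],[0.347,0.427,0,0,0,0],[0.347,0.427,-0.1,0,0,0],[0.347,0.427,-0.2,0,0,0]]'; python3 -m inch '[[0,0,-0.05,0,0,0],[0,0,-0.1,0,0,0],[0,0,-0.1,0,0,0]]';  python3 -c "
from h import *
print(rel([.672,-.141,.102],np.radians(85)))"
```

```text
time: 1.53
tool_pos: [0.6736, -0.1395, 0.173]
ee_rot: [-3.137, 0.137, -0.01]
ft_force: [0.6, -0.6, -2.0]
width: 0.0427
finger_force: 0.0
time: 1.78
tool_pos: [0.6667, -0.144, 0.1161]
ee_rot: [-3.138, 0.144, 0.012]
ft_force: [-1.2, -0.2, 0.2]
width: 0.0427
finger_force: 0.0
(array([ 0.011,  0.006, -0.028]), 'rz', np.float64(0.0007), 'cur yaw deg', np.float64(-95.3), 'q', array([ 0.14,  0.57, -0.03,  1.69,  0.02,  0.89, -1.56]))
```

```bash
python3 -m inch '[[0.005,0,-0.025,0,0,0],[0,0,-0.025,0,0,0],[-0.02,0.002,-0.025,0,0,0],[-0.04,0.003,-0.025,0,0,0],[-0.06,0.005,-0.025,0,0,0],[-0.08,0.007,-0.025,0,0,0],[-0.1,0.009,-0.025,0,0,0],[-0.115,0.01,-0.025,0,0,0]]'; python3 - <<'E'
from h import *
f=vision.grab_frame('side');cv2.imwrite('pics/s1.png',cv2.resize(f['img'][110:270,180:380],None,fx=3,fy=3));print(rel([.6,-.14,.102]))
E
```

```text
time: 2.45
tool_pos: [0.6104, -0.1397, 0.1095]
ee_rot: [-3.138, 0.146, 0.0]
ft_force: [-0.4, -0.1, 0.0]
width: 0.0425
finger_force: 0.0
(array([-0.019, -0.   , -0.015]), 'rz', 0.0, 'cur yaw deg', np.float64(-95.3), 'q', array([ 0.15,  0.5 , -0.03,  1.83,  0.02,  0.81, -1.56]))
```

View pics/s1.png

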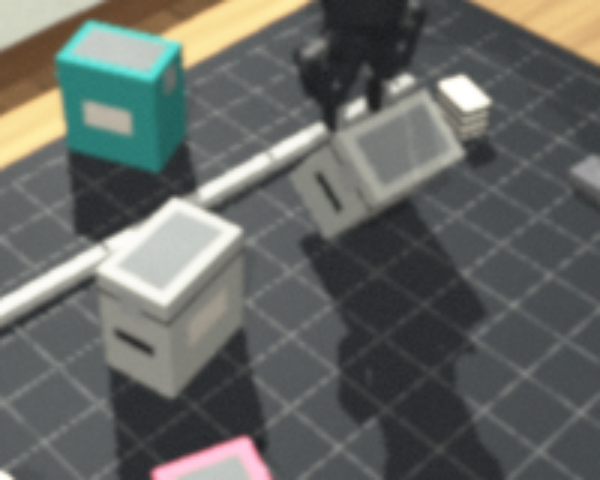

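The right crate is mid-tip, its top at about (400,150) in the crop. I finish the push, lift, and go to the far side of the left crate.

```bash
python3 -m inch '[[-0.02,0,0,0,0,0],[-0.03,0,0,0,0,0],[-0.03,0,0.08,0,0,0],[-0.03,0,0.16,0,0,0],[0.05,0.08,0.18,0,0,0.015],[0.07,0.16,0.18,0,0,0.03],[0.07,0.24,0.18,0,0,0.048],[0.07,0.32,0.18,0,0,0.048]]'; python3 - <<'E'
from h import *
f=vision.grab_frame('top');cv2.imwrite('pics/t1.png',f['img'])
print(rel([.638,.115,.2],np.radians(102)))
E
```

```text
time: 3.17
tool_pos: [0.6474, 0.0122, 0.1993]
ee_rot: [-3.123, -0.338, -0.001]
ft_force: [0.2, -0.2, -0.0]
width: 0.0424
finger_force: 0.0
(array([-0.017,  0.184,  0.002]), 'rz', np.float64(-0.0016), 'cur yaw deg', np.float64(-77.4), 'q', array([-0.02,  0.43, -0.14,  1.71,  0.07,  1.  , -1.54]))
```

```bash
python3 -m inch '[[-0.012,0.08,0,0,0,0],[-0.012,0.16,0,0,0,0],[-0.012,0.19,0,0,0,0],[-0.012,0.19,-0.06,0,0,0],[-0.012,0.19,-0.12,0,0,0],[-0.012,0.19,-0.18,0,0,0],[-0.012,0.19,-0.18,0,0,0]]'; python3 -c "
from h import *
print(rel([.638,.115,.107],np.radians(102)))"
```

```text
time: 3.8
tool_pos: [0.6375, 0.105, 0.1035]
ee_rot: [3.123, 0.328, -0.012]
ft_force: [-1.3, -0.7, -0.6]
width: 0.0428
finger_force: 0.0
(array([0.001, 0.02 , 0.007]), 'rz', np.float64(0.0), 'cur yaw deg', np.float64(-78.0), 'q', array([-0.15,  0.54, -0.15,  1.77,  0.1 ,  0.84, -1.71]))
```

```bash
python3 -m inch '[[-0.02,0.01,0.005,0,0,0],[-0.04,0.01,0.005,0,0,0],[-0.06,0.006,0.005,0,0,0],[-0.08,0.002,0.005,0,0,0],[-0.1,-0.002,0.005,0,0,0],[-0.12,-0.006,0.008,0,0,0],[-0.135,-0.01,0.01,0,0,0],[-0.145,-0.012,0.015,0,0,0]]'; python3 -m inch '[[0,0,0,0,0,0],[0,0,0.06,0,0,0],[0,0,0.14,0,0,0],[0,0,0.2,0,0,0],[0.04,0,0.2,0,0,0],[0.04,0,0.2,0,0,0]]'; python3 - <<'E'
from h import *
a=vision.grab_frame('top')['img'][130:310,140:400];b=vision.grab_frame('side')['img'][110:270,160:400]
a=cv2.resize(a,None,fx=2.6,fy=2.6,interpolation=2);b=cv2.resize(b,None,fx=3,fy=3,interpolation=2);cv2.imwrite('pics/t2.png',a);cv2.imwrite('pics/s2.png',b)
print(rel([.6,0,.2]))
E
```

```text
time: 4.47
tool_pos: [0.5669, 0.0993, 0.1168]
ee_rot: [3.124, 0.327, -0.001]
ft_force: [-0.2, 0.3, 0.0]
width: 0.0428
finger_force: 0.0
time: 4.97
tool_pos: [0.5916, 0.1, 0.2191]
ee_rot: [-3.124, -0.327, -0.008]
ft_force: [-1.0, -0.5, -1.1]
width: 0.0427
finger_force: 0.0
(array([ 0.023, -0.2  , -0.033]), 'rz', 0.0, 'cur yaw deg', np.float64(-78.0), 'q', array([-0.14,  0.34, -0.17,  1.81,  0.07,  1.  , -1.7 ]))
```

View pics/t2.png

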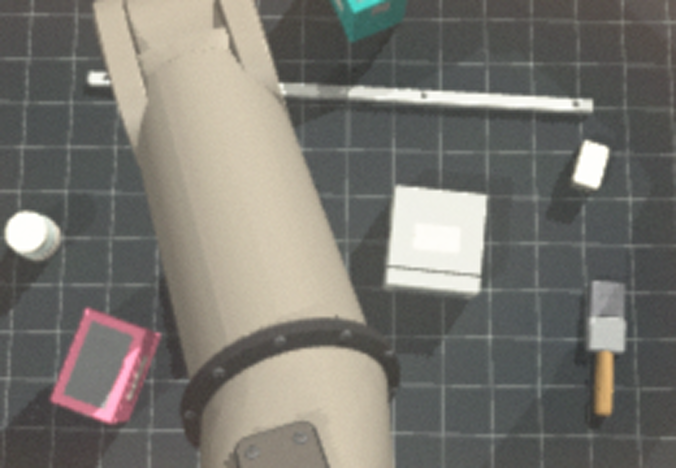

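The right crate lies on its side, label up, at crop corners (396,185), (487,194), (480,292), (386,286). The arm hides the left crate here. I compute the right crate's pose, and later check the left one.

```bash
python3 - <<'E'
from h import *
f=vision.grab_frame('top')
P=np.array([ray(f,(140+x/2.6,130+y/2.6),.07)[:2] for x,y in((396,185),(487,194),(480,292),(386,285))])
print(P.round(3).tolist(),P.mean(0).round(3),[np.linalg.norm(P[i]-P[(i+1)%4]).round(3) for i in range(4)])
# contact: left face, near lid
w=P[0]-P[1];w/=np.linalg.norm(w);c=P[3]+(P[0]-P[3])*.13+w*.04
print('start',c.round(3),rel([c[0],c[1],.2],np.arctan2(w[1],w[0])))
E
```

```text
[[0.576, -0.082], [0.567, -0.183], [0.458, -0.174], [0.464, -0.071]] [ 0.516 -0.127] [np.float64(0.102), np.float64(0.11), np.float64(0.103), np.float64(0.113)]
start [ 0.482 -0.032] (array([-0.211, -0.264, -0.032]), 'rz', np.float64(-0.0472), 'cur yaw deg', np.float64(-78.0), 'q', array([-0.14,  0.34, -0.17,  1.81,  0.07,  1.  , -1.7 ]))
```

View pics/s2.png

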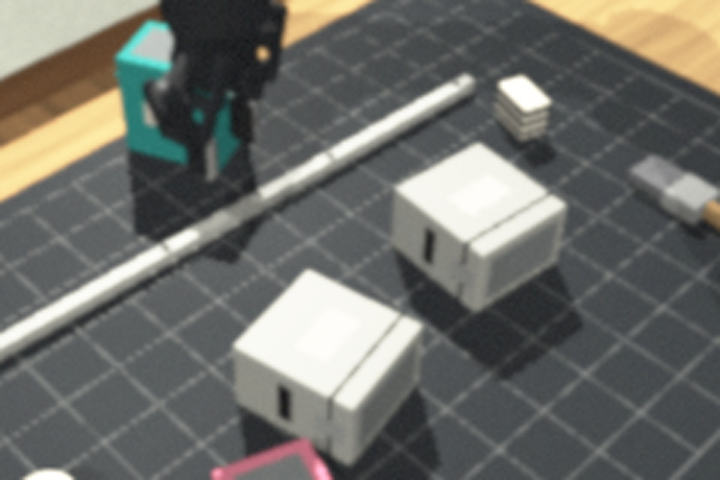

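Both crates now lie towards the robot, left at about (325,365) and right at about (480,225) in the crop, undersides facing the rail and out of sight. To read an underside I turn the right crate in place, by pushing its left side near the lid, until the side camera sees it.

```bash
python3 -m inch '[[-0.06,-0.06,0,0,0,-0.02],[-0.11,-0.12,0,0,0,-0.04],[-0.16,-0.18,0,0,0,-0.047],[-0.2,-0.24,0,0,0,-0.047],[-0.213,-0.264,-0.06,0,0,-0.047],[-0.213,-0.264,-0.12,0,0,-0.047],[-0.213,-0.264,-0.12,0,0,-0.047]]' -1; python3 -c "
from h import *
print(rel([.482,-.032,.05],np.radians(-95)))"
```

```text
time: 5.7
tool_pos: [0.4782, -0.033, 0.1524]
ee_rot: [3.138, -0.138, -0.011]
ft_force: [-1.7, 0.6, -2.1]
width: -0.0001
finger_force: 0.0
(array([ 0.008,  0.002, -0.205]), 'rz', np.float64(0.0001), 'cur yaw deg', np.float64(-95.0), 'q', array([-0.  ,  0.24, -0.07,  2.12,  0.02,  0.79, -1.75]))
```

```bash
python3 -m inch '[[0.006,0.002,-0.07,0,0,0],[0.006,0.002,-0.14,0,0,0],[0.006,0.002,-0.205,0,0,0],[0.006,0,-0.205,0,0,0],[0.006,-0.03,-0.205,0,0,0],[0.006,-0.06,-0.205,0,0,0],[0.006,-0.09,-0.205,0,0,0],[0.006,-0.12,-0.205,0,0,0]]'; python3 -m inch '[[0,-0.03,0,0,0,0],[0,-0.06,0,0,0,0],[0,-0.09,0,0,0,0],[0,-0.12,0,0,0,0],[0,-0.15,0,0,0,0],[0,-0.15,0,0,0,0]]';python3 - <<'E'
from h import *
b=vision.grab_frame('side')['img'][110:270,200:400]
cv2.imwrite('pics/s3.png',cv2.resize(b,None,fx=4,fy=3.75,interpolation=2))
a=vision.grab_frame('top')['img'];cv2.imwrite('pics/t3.png',a)
E
```

```text
time: 6.37
tool_pos: [0.4854, -0.0922, 0.0562]
ee_rot: [-3.138, 0.134, -0.0]
ft_force: [-0.3, 1.2, -1.4]
width: 0.0001
finger_force: 0.7
time: 6.87
tool_pos: [0.4854, -0.1697, 0.0564]
ee_rot: [3.138, -0.139, 0.002]
ft_force: [-0.7, -0.8, 0.5]
width: 0.0002
finger_force: 0.0
```

View pics/s3.png

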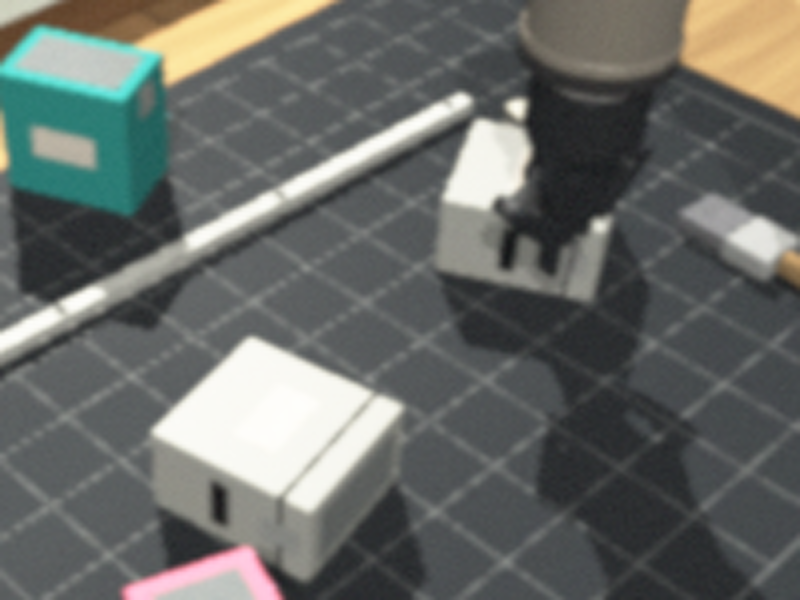

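The right crate has turned about 35°. Its left side and lid end show at about (520,240), but the underside is not yet visible. I check its extent in the top image before pushing on.

```bash
cat >> h.py <<'E'
def crate(f,roi,thr=120,z=.07):
    im=f['img'];h=cv2.cvtColor(im,cv2.COLOR_BGR2HSV);m=((h[...,1]<45)&(h[...,2]>thr)).astype(np.uint8)
    k=np.zeros_like(m);k[roi[0]:roi[1],roi[2]:roi[3]]=1;m*=k
    cs,_=cv2.findContours(m,cv2.RETR_EXTERNAL,cv2.CHAIN_APPROX_SIMPLE)
    c=max(cs,key=cv2.contourArea);q=cv2.approxPolyDP(cv2.convexHull(c),3,True)[:,0]
    print('area',cv2.contourArea(c));
    for p in q: print(p,ray(f,p,z)[:2].round(3))
E
python3 - <<'E'
from h import *
f=vision.grab_frame('top')
crate(f,(180,270,260,355),150)
E
```

```text
area 2033.0
[345 189] [ 0.614 -0.236]
[354 198] [ 0.588 -0.261]
[354 266] [ 0.392 -0.256]
[336 267] [ 0.389 -0.205]
[318 229] [ 0.496 -0.155]
[321 190] [ 0.61  -0.165]
```

```bash
python3 - <<'E'
from h import *
f=vision.grab_frame('side')
for p,z in (((437,268),0),((593,298),0),((440,200),.07),((478,122),.07)): print(ray(f,(200+p[0]/4,110+p[1]/3.75),z).round(3))
E
python3 -m inch '[[0,0.06,0,0,0,0],[0,0.06,0.08,0,0,0],[-0.02,0.1,0.16,0,0,0],[-0.02,0.2,0.24,0,0,0],[-0.02,0.28,0.24,0,0,0],[-0.02,0.36,0.24,0,0,0]]'; python3 - <<'E'
from h import *
f=vision.grab_frame('top');crate(f,(170,270,280,362),150);cv2.imwrite('pics/t4.png',cv2.resize(f['img'][130:310,140:400],None,fx=3,fy=3,interpolation=2))
E
```

```text
[ 0.565 -0.147  0.   ]
[ 0.469 -0.201 -0.   ]
[ 0.565 -0.142  0.07 ]
[ 0.608 -0.232  0.07 ]
time: 7.57
tool_pos: [0.4754, -0.0036, 0.1756]
ee_rot: [-3.138, 0.136, -0.007]
ft_force: [1.7, -0.1, 0.5]
width: 0.0002
finger_force: 0.0
area 1475.0
[282 183] [ 0.63  -0.051]
[291 188] [ 0.615 -0.078]
[307 269] [ 0.382 -0.123]
[280 269] [ 0.381 -0.047]
```

View pics/t4.png

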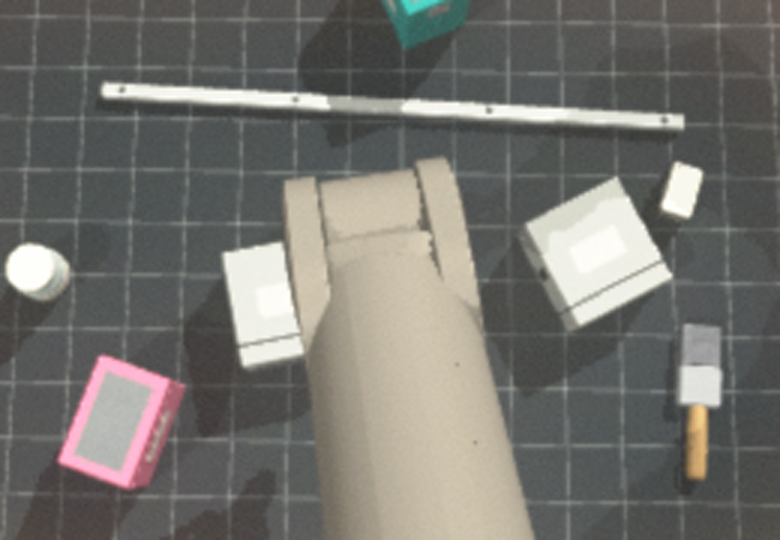

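The top view shows the right crate turned about 30°, with corners (523,232), (617,180), (670,275), (574,328). The scale block at (680,190) is close to it. I continue the turn from the other side, drawing the left end of the underside face towards the robot, which keeps clear of the block.

```bash
python3 - <<'E'
from h import *
f=vision.grab_frame('top')
P=np.array([ray(f,(140+x/3,130+y/3),.07)[:2] for x,y in((523,232),(617,180),(670,275),(574,328))])
print(P.round(3).tolist(),P.mean(0).round(3))
w=P[0]-P[1];w/=np.linalg.norm(w);n=np.array([w[1],-w[0]]);print('normal',np.degrees(np.arctan2(n[1],n[0])))
s=P[0]-w*.010+n*.028;print('start',s.round(3),rel([*s,.05],np.radians(-50)))
B=np.array([ray(f,(140+x/3,130+y/3),.04)[:2] for x,y in((676,163),(702,170),(687,218),(661,212))]);print('block',B.round(3).tolist())
E
```

```text
[[0.559, -0.145], [0.611, -0.238], [0.519, -0.286], [0.467, -0.193]] [ 0.539 -0.216]
normal 29.687137456824583
start [ 0.588 -0.14 ] (array([ 0.226, -0.284, -0.249]), 'rz', np.float64(0.1234), 'cur yaw deg', np.float64(-94.4), 'q', array([-0.01,  0.2 , -0.14,  2.11,  0.03,  0.83, -1.82]))
block [[0.636, -0.302], [0.629, -0.328], [0.58, -0.311], [0.586, -0.286]]
```

```bash
python3 -m inch '[[0.06,-0.05,0.02,0,0,0.02],[0.12,-0.1,0.02,0,0,0.04],[0.18,-0.15,0.02,0,0,0.06],[0.226,-0.21,0.02,0,0,0.08],[0.226,-0.27,0.0,0,0,0.1],[0.226,-0.284,-0.06,0,0,0.123],[0.226,-0.284,-0.12,0,0,0.123],[0.226,-0.284,-0.18,0,0,0.123]]'; python3 -c "
from h import *
print(rel([.588,-.14,.05],np.radians(-50)))"
```

```text
time: 8.33
tool_pos: [0.5879, -0.1475, 0.0817]
ee_rot: [-2.957, -1.06, -0.001]
ft_force: [1.2, 0.8, -0.9]
width: -0.0
finger_force: 0.0
(array([ 0.   ,  0.015, -0.063]), 'rz', np.float64(0.0015), 'cur yaw deg', np.float64(-50.5), 'q', array([ 0.27,  0.52, -0.17,  1.89,  0.12,  0.75, -0.85]))
```

```bash
python3 -m inch '[[0,0.014,-0.06,0,0,0],[0,0.014,-0.06,0,0,0],[-0.025,0.014,-0.06,0,0,0],[-0.05,0.014,-0.06,0,0,0],[-0.07,0.014,-0.06,0,0,0],[-0.09,0.014,-0.06,0,0,0],[-0.11,0.014,-0.06,0,0,0],[-0.12,0.014,-0.06,0,0,0]]'; python3 -m inch '[[0.04,0.04,0.02,0,0,0],[0.06,0.04,0.1,0,0,0],[0.06,0.06,0.18,0,0,0],[0.06,0.14,0.24,0,0,0],[0.06,0.22,0.24,0,0,0],[0.06,0.3,0.24,0,0,0]]'; python3 - <<'E'
from h import *
b=vision.grab_frame('side')['img'][140:220,280:380];t=vision.grab_frame('top')['img'][160:260,270:395]
b=cv2.resize(b,(400,320),interpolation=2);t=cv2.resize(t,(400,320),interpolation=2)
cv2.imwrite('pics/s5.png',np.hstack([b,t]))
E
```

```text
time: 9.0
tool_pos: [0.527, -0.1405, 0.0532]
ee_rot: [2.958, 1.057, 0.001]
ft_force: [1.9, 1.0, -0.4]
width: -0.0002
finger_force: 0.5
time: 9.5
tool_pos: [0.5587, 0.0066, 0.1753]
ee_rot: [2.958, 1.053, 0.006]
ft_force: [1.2, -0.5, -1.3]
width: -0.0001
finger_force: 0.0
```

View pics/s5.png

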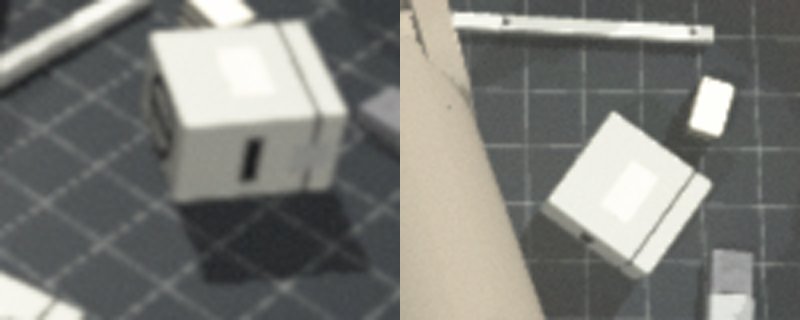

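The side view (left half) shows a dark ring on the right crate's underside at about (163,120), so the right crate is the stamped one. The top view (right half) has its corners at (545,205), (612,112), (710,182), (645,275). I turn it back by pushing the robot-side end of its lid.

```bash
python3 - <<'E'
from h import *
f=vision.grab_frame('top')
P=np.array([ray(f,(270+(x-400)/3.2,160+y/3.2),.07)[:2] for x,y in((545,205),(612,112),(710,182),(645,275))])
print(P.round(3).tolist(),P.mean(0).round(3))
w=P[0]-P[1];w/=np.linalg.norm(w);n=np.array([w[1],-w[0]]);print('normal',np.degrees(np.arctan2(n[1],n[0])))
s=P[3]-w*.012-n*.028;print('start',s.round(3),rel([*s,.05],np.radians(-50)))
for n_,q in dict(brush=(712,250),brush2=(708,320)).items(): print(n_,ray(f,(270+(q[0]-400)/3.2,160+q[1]/3.2),.02).round(3))
E
```

```text
[[0.51, -0.148], [0.596, -0.21], [0.533, -0.297], [0.448, -0.236]] [ 0.522 -0.223]
normal 54.25843204531349
start [ 0.442 -0.266] (array([-0.232, -0.551, -0.246]), 'rz', np.float64(0.001), 'cur yaw deg', np.float64(-50.3), 'q', array([ 0.07,  0.33, -0.24,  1.93,  0.1 ,  0.89, -1.1 ]))
brush [ 0.476 -0.308  0.02 ]
brush2 [ 0.412 -0.302  0.02 ]
```

```bash
python3 -m inch '[[-0.03,-0.075,0,0,0,0],[-0.06,-0.15,0,0,0,0],[-0.09,-0.225,0,0,0,0],[-0.12,-0.3,0,0,0,0],[-0.15,-0.37,0,0,0,0],[-0.19,-0.44,0,0,0,0],[-0.22,-0.51,0,0,0,0],[-0.236,-0.543,0,0,0,0]]'; python3 -m inch '[[0,0,-0.03,0,0,0],[0,0,-0.07,0,0,0]]'; python3 -c "
from h import *
print(rel([.440,-.262,.05],np.radians(-50)))"
```

```text
time: 10.32
tool_pos: [0.4365, -0.2707, 0.1725]
ee_rot: [2.96, 1.049, -0.002]
ft_force: [-0.3, 0.1, -0.1]
width: -0.0005
finger_force: 0.0
time: 10.48
tool_pos: [0.4391, -0.2685, 0.1384]
ee_rot: [2.958, 1.05, 0.002]
ft_force: [0.6, 0.4, -0.9]
width: 0.0001
finger_force: 0.0
(array([ 0.002,  0.013, -0.177]), 'rz', np.float64(0.0026), 'cur yaw deg', np.float64(-50.9), 'q', array([ 0.52,  0.31, -0.11,  2.06,  0.05,  0.77, -0.51]))
```

```bash
python3 -m inch '[[0.002,0.012,-0.07,0,0,0],[0.002,0.012,-0.14,0,0,0],[0.002,0.012,-0.17,0,0,0],[0.015,0.03,-0.17,0,0,0],[0.032,0.055,-0.17,0,0,0],[0.049,0.08,-0.17,0,0,0],[0.066,0.105,-0.17,0,0,0],[0.085,0.128,-0.17,0,0,0]]'; python3 - <<'E'
from h import *
f=vision.grab_frame('side');crate(f,(125,215,265,385),140,.07)
print(get_state()['tool_pos'])
E
```

```text
time: 11.15
tool_pos: [0.4828, -0.2011, 0.0535]
ee_rot: [2.958, 1.056, 0.0]
ft_force: [-0.2, 0.5, -0.5]
width: 0.0002
finger_force: 0.6
area 1740.0
[344 150] [ 0.538 -0.255]
[338 187] [ 0.454 -0.123]
[265 168] [ 0.635 -0.04 ]
[265 161] [ 0.657 -0.06 ]
[313 135] [ 0.645 -0.246]
[334 135] [ 0.603 -0.291]
[ 0.48513265 -0.19864098  0.05370762]
```

```bash
python3 - <<'E'
from h import *
f=vision.grab_frame('side')
g=cv2.cvtColor(f['img'],cv2.COLOR_BGR2GRAY)
print(g[120:212:4,280:372:4])
E
```

```text
[[ 94  88  91  86  92 111  86  82  77  80  93 103  75  69  58  66 109 108
  107 110 111 108 108]
 [ 91 107  88 110  85  83  88  86  81  92  75  66  66  68  66  47  51  93
  113 127 131 121 114]
 [ 91 104  97 101  86  83  81 102  92  90  72  67  67  72  76  43  42  48
   46  52  56  50  46]
 [108  89  88  84  93  99 103  82  81  80  84  82  80  67  71  31  34  42
   78  84  74  45  37]
 [ 93 100  86  86  96  88  97  93 195 233 104  79 152 231 139  31  36  35
   40  42  40  38  48]
 [ 89  88 120  91  85  87 178 248 209 123  81  76 207 249 247  41  39  37
   42  41  38  37  57]
 [ 91 109  87  87 149 248 231 228 243 240 229 203 160 195 248 169  38  40
   34  34  37  34  69]
 [ 96  90 118 244 242 152  94 243 244 243 244 244 242 239 218 169  53  36
   41  39  48  68  72]
 [109 239 249 170  98  49 167 244 244 243 252 253 253 240 218 201  59  36
   38  41  78  73  77]
 [249 199 125  66  75  84 234 244 244 244 253 253 252 241 221 215  43  36
   98  41  71  88  94]
 [143  64  76  86 103 109 245 245 244 244 249 252 248 242 198 222  40  43
  115  54  81  80  72]
 [ 68  87  90  87  86 113 176 216
[... 431 characters left out ...]
 76  97  94  77  73]
 [102  97  90  89  87  73  50  68  97 127 141 147 146 119 146  67  45  50
   63  96  80  86  74]
 [ 93  92 113  99  98  83  48  46  51  55  52  53  63  92 133  52  52  48
   80  76  75  74  82]
 [ 89  91 117 106  88  85  50  45  44  54  62  47  44  45  47  46  55  58
   75  73  74  73  72]
 [ 96  98  92  86  91  98  70  44  55  44  46  47  55  44  46  64  49  43
   78  88  74  74  91]
 [ 98  89  89  90  85  88 114  57  43  46  41  47  46  54  63  46  45  46
   45  78  91  90  75]
 [104  95  88  90  87 111  89  90  96  73  55  49  53  53  44  57  46  42
   44  57  86  76  95]
 [185  96 112  94 105  87  85  86  86  97  85  94  86  76  65  55  61  65
   49  55  43  70  72]]
```

```bash
python3 - <<'E'
from h import *
f=vision.grab_frame('side')
A,B,C=[ray(f,p,.07)[:2] for p in((301,163),(342,171),(309,143))]
print(A.round(3),B.round(3),C.round(3),np.linalg.norm(A-B),np.linalg.norm(A-C)); d=A-B;print('yaw',np.degrees(np.arctan2(d[1],d[0])),'ctr',(B+C)/2)
E
```

```text
[ 0.583 -0.125] [ 0.486 -0.179] [ 0.628 -0.208] 0.11119516959457618 0.09445533714337777
yaw 29.11174263761109 ctr [ 0.55673513 -0.19378306]
```

```bash
python3 -m inch '[[0.02,0.009,0,0,0,0],[0.04,0.018,0,0,0,0],[0.06,0.026,0,0,0,0],[0.06,0.026,0,0,0,0],[0.0,0,0,0,0,0],[-0.05,-0.03,0,0,0,0],[-0.07,-0.04,0.08,0,0,0],[-0.12,-0.04,0.16,0,0,-0.04]]' ; python3 -m inch '[[-0.01,0,0.06,0,0,-0.02],[-0.01,0,0.06,0,0,-0.04],[-0.01,0,0.06,0,0,-0.06],[-0.01,0,0.06,0,0,-0.076]]' 0; python3 - <<'E'
from h import *
f=vision.grab_frame('top');crate(f,(175,260,265,352),150)
print(get_state()['time'],rel([.49,-.19,.045],np.radians(-92.5)))
g=cv2.cvtColor(f['img'],cv2.COLOR_BGR2GRAY);print(g[170:242:4,272:364:4])
E
```

```text
time: 11.97
tool_pos: [0.4247, -0.2225, 0.1277]
ee_rot: [-3.016, -0.872, 0.002]
ft_force: [0.8, -0.4, 1.4]
width: -0.0001
finger_force: 0.0
time: 12.3
tool_pos: [0.4206, -0.222, 0.1586]
ee_rot: [3.139, 0.121, 0.003]
ft_force: [-0.3, 0.2, -0.9]
width: 0.0428
finger_force: 0.0
area 1277.5
[341 175] [ 0.656 -0.225]
[351 199] [ 0.585 -0.252]
[351 210] [ 0.552 -0.252]
[322 220] [ 0.522 -0.167]
[309 185] [ 0.625 -0.13 ]
12.35 (array([ 0.139,  0.064, -0.226]), 'rz', np.float64(-0.0181), 'cur yaw deg', np.float64(-86.0), 'q', array([ 0.36,  0.22, -0.01,  2.13,  0.  ,  0.79, -1.15]))
[[ 71  68  76  80  86  86  88 103 108 115 140 157 187 185 201 222 244 249
  244 236 247 249 205]
 [ 89  79  80  77  82  86  81  82  84  87  78  77  77  78  78  75  91 223
   79  75  76  75  82]
 [ 86  83  84  85  82  90  87  90  88  97  90  91  93  93 178 238 239 239
   94  88  84  93  92]
 [ 86  81  84  84  85  91  89  87  90  99  91 165 238 239 238 238 239 240
  169  87  88  97  95]
 [ 93  87  85  87  87  93  88  91  89 144 237 238 238 238 238 238 239 239
  239  88  88  90  95]
 [ 88  82  80  81  83  91  84  89
[... 528 characters left out ...]
239 226 132  80 103]
 [ 97  86  85  85  84  75  70  70  70  73  70 125 151 232 239 239 237 150
  101  80  91  89 105]
 [ 91  85  84  85  86  88  66  69  69  73  73  78 145 237 175 103  81  79
   78  93  92  80 123]
 [110 101 104 103 102 105  71  71  77  72  73  70 128  84  91  74  74  80
   95  99  73  92 149]
 [ 94  84  87  82  83  88  78  71  69  69  68  69  71  73  92  74  72  77
   90  91  70 108 188]
 [ 98  87  86  87  87  91  85  64  67  66  67  72  71  71  89  73  73  91
   90  72  67 113 200]
 [ 95  89  85  82  85  89  83  68  66  65  70  66  68  71  78  70  85  92
   90  64  75 100 200]
 [ 98  85  84  87  83  88  86  82  67  65  60  65  68  81 121  89  89  85
  107  64 112 107 217]]
```

```bash
python3 -m inch '[[0.06,0.03,0,0,0,-0.018],[0.12,0.054,-0.03,0,0,-0.018],[0.128,0.054,-0.1,0,0,-0.018],[0.128,0.054,-0.17,0,0,-0.018],[0.128,0.054,-0.226,0,0,-0.018],[0.128,0.054,-0.226,0,0,-0.018]]'; python3 -m inch '[[0.02,0,0,0,0,0],[0.04,0,0,0,0,0],[0.06,0,0,0,0,0],[0.08,0,0,0,0,0],[0.1,0,0,0,0,0],[0.115,0,0,0,0,0],[0.115,0,0,0,0,0]]'; python3 - <<'E'
from h import *
f=vision.grab_frame('top');crate(f,(172,260,275,350),200)
print(rel([.56,-.19,.045],np.radians(-92.5)))
E
```

```text
time: 12.85
tool_pos: [0.4817, -0.1935, 0.04]
ee_rot: [-3.139, 0.041, 0.011]
ft_force: [-1.6, 1.2, -0.5]
width: 0.0427
finger_force: 0.0
time: 13.43
tool_pos: [0.544, -0.1944, 0.0452]
ee_rot: [3.141, -0.044, 0.003]
ft_force: [0.2, 0.5, 0.4]
width: 0.0424
finger_force: 0.0
area 237.0
[327 172] [ 0.665 -0.184]
[318 200] [ 0.581 -0.156]
[313 172] [ 0.664 -0.143]
(array([0.034, 0.009, 0.   ]), 'rz', np.float64(-0.0024), 'cur yaw deg', np.float64(-91.6), 'q', array([ 0.25,  0.53, -0.02,  1.98,  0.01,  0.64, -1.38]))
```

```bash
python3 -m inch '[[0.01,0,0,0,0,-0.002],[0.02,0,0,0,0,-0.002],[0.03,0,0,0,0,-0.002],[0.036,0,0,0,0,-0.002],[0.036,0,0,0,0,-0.002]]';python3 -m inch '[[0.008,0,0,0,0,0],[0.012,0,0,0,0,0],[0.012,0,0,0,0,0]]'
```

```text
time: 13.9
tool_pos: [0.5603, -0.1945, 0.0446]
ee_rot: [-3.141, 0.065, -0.0]
ft_force: [-0.5, -0.1, 0.2]
width: 0.0431
finger_force: 0.0
time: 14.15
tool_pos: [0.5636, -0.1948, 0.044]
ee_rot: [-3.141, 0.067, 0.007]
ft_force: [-10.8, -0.3, 3.2]
width: 0.0427
finger_force: 0.9
```

```bash
python3 -m inch '[[0.004,0,0,0,0,0],[0.006,0,0,0,0,0],[0.006,0,0,0,0,0]]'; python3 -m inch '[[-0.01,0,0,0,0,0],[-0.04,0,0,0,0,0],[-0.08,0,0,0,0,0],[-0.12,-0.0,0.06,0,0,0],[-0.14,0,0.14,0,0,0],[-0.14,-0.06,0.22,0,0,0],[-0.14,-0.14,0.22,0,0,0],[-0.14,-0.22,0.22,0,0,0]]'; python3 -m inch '[[-0.05,-0.07,0,0,0,0],[-0.1,-0.14,0,0,0,0],[-0.15,-0.21,0,0,0,0],[-0.2,-0.3,0,0,0,0],[-0.25,-0.37,0,0,0,0],[-0.25,-0.37,0,0,0,0]]'; python3 - <<'E'
from h import *
f=vision.grab_frame('top');print(rel([.5,0,.2]));crate(f,(168,240,280,342),205)
crate(f,(200,270,200,270),205)
a=cv2.resize(f['img'][150:270,140:390],(800,384),interpolation=2);cv2.imwrite('pics/t9.png',a)
E
```

```text
time: 14.4
tool_pos: [0.5634, -0.1948, 0.0435]
ee_rot: [-3.14, 0.068, 0.016]
ft_force: [-29.9, 2.2, 14.9]
width: 0.0427
finger_force: 0.0
time: 15.07
tool_pos: [0.5005, -0.3036, 0.1585]
ee_rot: [3.139, -0.061, 0.009]
ft_force: [1.7, -0.7, 0.6]
width: 0.0425
finger_force: 0.0
time: 15.57
tool_pos: [0.3691, -0.4928, 0.155]
ee_rot: [3.138, -0.074, -0.001]
ft_force: [-1.2, 0.4, -0.1]
width: 0.0426
finger_force: 0.0
(array([0.263, 0.987, 0.09 ]), 'rz', 0.0, 'cur yaw deg', np.float64(-92.8), 'q', array([ 0.75,  0.43,  0.09,  1.83, -0.05,  0.88, -0.75]))
area 725.5
[341 168] [ 0.677 -0.225]
[341 196] [ 0.593 -0.224]
[313 194] [ 0.598 -0.142]
[314 168] [ 0.677 -0.146]
area 1019.0
[248 208] [0.554 0.047]
[254 237] [0.47  0.028]
[220 244] [0.449 0.125]
[215 214] [0.536 0.142]
```

View pics/t9.png

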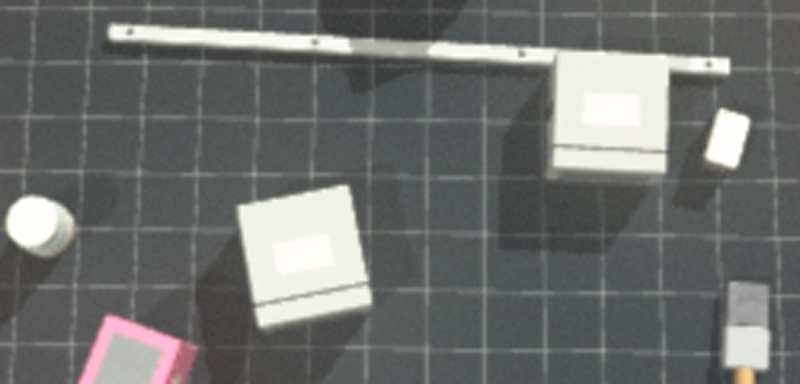

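The stamped crate lies against the rail, its far edge from (556,52) to (668,57) parallel to it. The other lies clear at (303,255), and the jar, block and brush have not moved. I make one numeric flush check, then hand in.

```bash
python3 - <<'E'
from h import *
f=vision.grab_frame('top')
g=cv2.cvtColor(f['img'],cv2.COLOR_BGR2GRAY).astype(float)
r=lambda p,z:ray(f,(140+p[0]/3.2,150+p[1]/3.2),z)[:2]
for p in((556,52),(668,57)):
    w=r(p,.07);print(w.round(4),'rail x',round(.7015+(w[1]-.2316)*(.0237/.5491),4))
E
```

```text
[ 0.6818 -0.1449] rail x 0.6852
[ 0.6783 -0.2482] rail x 0.6808
```

```bash
python3 -c "
from rig import finish_job
print(finish_job())"
```

```text
the job is handed in; nothing more can be done
None
```

I tipped both crates towards the robot, pushed the stamped (right-hand) one flush against the rail, left the other lying clear, and handed the job in at about 16 s; the jar, brush and scale block look unmoved in the last picture.

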